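# Turn the lidded bobbin cases over onto the reading rests of their colour

## Robot

A 6-joint arm with a two-finger parallel gripper is mounted at the origin on the work surface. World frame = base frame: x ahead of the robot, y to its left, z up, the work surface at z = 0. Lengths are in m, angles in degrees, forces in N, time in s.
With the tool pointing down it reaches from about 0.25 to 0.725 m from the base axis. Payload 9.7 kg.
Tool frame: the origin (TCP) lies at the very end of the fingers, on their centre line; the grasp point (between the pads) lies 19 mm behind it; y points along the fingers, x is the direction in which the jaws open and shut, and the axes are right-handed (so a half turn about y gives the same grasp; the last joint's range is limited). The gripper opens to 85 mm and grips with 20 to 120 N. Pads are 22 mm wide; open, the fingers measure 114 mm over their backs; the gripper's body (76 mm by 85 mm) begins 54 mm behind the grasp point. The pads swing forward as they close: fully open they stand 13 mm farther back than shut.
Start: joints at [-69.614, 4.979, 10.078, 95.1, 0, 90], TCP at [0.192, -0.516, 0.231] pointing down, gripper open.
Joint ranges: [-179.16, 179.16], [-48.56, 103.87], [-65.8, 70.77], [-126.05, 130.52], [-82.76, 87.17], [-180, 180]. Speed limits (degrees/s): [127.2, 127.2, 147.25, 180, 180, 180].

## Interface

Orientations are given as [roll, pitch, yaw] about the fixed x, y, z axes, in that order (R = Rz(yaw) Ry(pitch) Rx(roll)).
In Python, from workcell import bot gives the robot as it stands.
- The arm moves only by the shell command python3 -m jog 'ROWS' [FORCE]. ROWS is JSON, a list of rows, each a list of 7 numbers: the closure, from 0 (fully open) to 1 (shut), then the shift along the world's x, y, z in units of 25 mm (1.0 is 25 mm), then the turn, a rotation vector about the world's x, y, z in units of 5 degrees (1.0 is 5 degrees). A call has 1 to 5 rows; each row is the pose to reach, as a shift and turn from the pose commanded when the call began; what a row does not reach only later rows make up. A row lasts 1/10 s, in which the tool goes at most 50 mm and 8.59 degrees, less where a joint would pass 70% of its speed; a pose out of reach is approached as far as the arm can. A call with a gripper value outside its range is refused whole. The fingers move at their own pace and stop on an object; FORCE is the grip in N (left out, the last holds). Time passes only in rows, so rows that repeat a pose let the fingers close. It gives the time, the measured TCP pose, the force and the opening at its end, in the units of the state.
- bot.get_obs(): the state, without advancing time (a new reading comes with each control period).
- bot.camera(name): name is "scene" or "top"; returns (picture, depth): 400x640x3 uint8, red, green, blue; 400x640 float32, m along the optical axis (not along the pixel's ray), 0 where there is no reading.
- bot.camera_model(name): a dict with "fx", "fy", "cx", "cy" (pixels), "k1" (the pictures are not rectified: a ray, as slopes to the right and down, at radius r is drawn at 1 + k1 r^2 times it, then the intrinsics apply), "rvec" (rotation vector, rad) and "tvec" (3), from world to camera coordinates, as OpenCV has them. Camera axes: x right, y down, z forward; pixel columns grow to the right and rows downward; lengths in m; the calibration is good to about 2 mm. A picture is of the moment at which its call begins. camera_model takes no time and is no camera call.
- bot.job_done(): hands the job in, once; it reports no verdict.
Trained networks look in the newest picture that a camera, given by its name, has taken for a name from the list of things; names that differ only in an ending like _2 or _b are one class to them, and where a whole thing is asked for, a point or a joint stands for the part that bears it (a point fixed in the world has none). Each returns a list of dicts, best first, with "conf" (0 to 1); they miss things now and then, are a little off and sometimes report something else, mostly with a low value. They report only what shows in the picture. A call takes as long as a camera call. They do not tell look-alikes from the thing itself.
- bot.regions_of(camera, label): "pixels" (400x640 bool, what is visible of it) and "point" ([row, column] in pixels, amid what is visible of it).
The state is a dict: "time": time; "q": joint angles; "qd": joint speeds; "joint_efforts": joint torques, N m; "ee_pos": TCP position; "tcp_rot": TCP orientation; "wrist_force": force on the tool from outside, world axes, zero at the start; "torque": the same for the moment, N m; "opening": finger opening in m.
Only numpy, scipy, OpenCV 4.12 (cv2) and the standard library are available. Lean on these libraries where they do the work, as an engineer would, in place of code of your own. Each camera call takes 0.05 s, during which the arm holds its last target. There are 200 camera calls.

## Task

Two bobbin cases with loose lids lean lid-up on the plain racks; one has red bars on its hidden underside, the other blue. Turn each one over, keeping its lid pinched shut all the while, and leave it lid-down with its marked underside facing up, lying flat on the slope of the reading rest whose lip has its colour, centred and square against the lip. Let go of both, and do not shift or tip the dish, hoop, tumbler, jar, thread cone or pattern box.

Things in the scene. Friction and masses are not known exactly. Their poses are not given: they have to be found in the camera images.
- case_red: white bobbin case, red bars on both ends of its underside; loose grey lid; 0.2 to 0.35 kg in all with a reel inside. 67.5 x 122.5 x 41 mm (x, y, z), with lid 75 x 130 x 44. Origin: centre of underside; z out through the lid, y lengthwise. Starts lid-up on a rack (z 50 degrees off vertical), +x down the slope to the lip; pinch lid to underside (44 mm) over the rack's gap, from its upper (-x) edge
- case_red_rim (a point): centre of the mouth of the red-marked case, 41 mm above its origin along its z
- lid_red: grey loose lid of the red-marked case, 75 x 130 mm: a 3 mm plate with a 15 mm skirt that slips over the case's walls with about 1 mm play; only weight or a pinch keeps it on. Origin: centre of the plate's inner face, z outward. Shut, it lies at case_red_rim
- rest_red: fixed walnut rest, red lip, 144 mm wide (y). Origin on the table under it. Slope faces its own +x (about world -y), 50 degrees from level: up the slope = (-0.643, 0, 0.766), out of it = (0.766, 0, 0.643). Slope meets lip at x = 10, z = 30 mm; lip 9 mm thick, 22 mm out of the slope. Slope is two rails 60 mm long, 20 wide, at y = +-50 mm; the 80 mm between is open right through for a finger
- rest_red_seat (a point): where the centre of the case's underside comes when the case lies lid-down on the red rest, middle of the slope, lid skirt against the lip: 37.5 mm up the slope from the lip and 44 mm out of it. The case's z then points into the slope
- case_blue: white bobbin case, blue bars on both ends of its underside; loose grey lid; 0.2 to 0.35 kg in all with a reel inside. 67.5 x 122.5 x 41 mm (x, y, z), with lid 75 x 130 x 44. Origin: centre of underside; z out through the lid, y lengthwise. Starts lid-up on a rack (z 50 degrees off vertical), +x down the slope to the lip; pinch lid to underside (44 mm) over the rack's gap, from its upper (-x) edge
- case_blue_rim (a point): centre of the mouth of the blue-marked case, 41 mm above its origin along its z
- lid_blue: grey loose lid of the blue-marked case, 75 x 130 mm: a 3 mm plate with a 15 mm skirt that slips over the case's walls with about 1 mm play; only weight or a pinch keeps it on. Origin: centre of the plate's inner face, z outward. Shut, it lies at case_blue_rim
- rest_blue: fixed walnut rest, blue lip, 144 mm wide (y). Origin on the table under it. Slope faces its own +x (about world -y), 50 degrees from level: up the slope = (-0.643, 0, 0.766), out of it = (0.766, 0, 0.643). Slope meets lip at x = 10, z = 30 mm; lip 9 mm thick, 22 mm out of the slope. Slope is two rails 60 mm long, 20 wide, at y = +-50 mm; the 80 mm between is open right through for a finger
- rest_blue_seat (a point): where the centre of the case's underside comes when the case lies lid-down on the blue rest, middle of the slope, lid skirt against the lip: 37.5 mm up the slope from the lip and 44 mm out of it. The case's z then points into the slope
- rack_1: fixed plain pale-wood rack of exactly the same shape, size and axes as the two rests (origin on the table under it; slope facing its own +x at 50 degrees from level, 80 mm open between its rails); a case leans on it at the start
- rack_2: fixed plain pale-wood rack of exactly the same shape, size and axes as the two rests (origin on the table under it; slope facing its own +x at 50 degrees from level, 80 mm open between its rails); a case leans on it at the start
- dish: yellow ceramic dish, 120 mm across, 35 mm high, origin at the centre of its underside; leave alone
- hoop: wooden embroidery hoop lying flat, 150 mm across, 12 mm high, origin at the centre of its underside; leave alone
- tumbler: empty glass tumbler, 70 mm across, 100 mm high, origin under its centre; leave alone
- jar: amber glass jar with brass cap, 64 mm across, 90 mm high, origin under its centre; leave alone
- cone: green thread cone standing in the row of racks and rests, 42 mm across, 80 mm high, origin under its centre; leave alone
- pattern_box: cardboard pattern box, 90 x 130 mm, 45 mm high, origin under its centre; leave alone
- magnifier: fixed stainless magnifier: foot 110 mm across (origin under its centre), post 230 mm high, lens 92 mm across whose centre overhangs 56 mm towards its own -x at a height of 215 mm
- hoop_stand: fixed walnut hoop stand with a knob, foot 200 x 140 mm, 390 mm high, origin under its centre
Mind the look-alikes: they are no part of the job. What is shaped like the rest_blue but green or yellow is not meant.

How it is judged (in metres and radians):
At the end, for the whole second after the job is handed in: Each case rests on the rest of its own colour, its underside's centre within 18 mm of that rest's seat point, lid facing into the slope (case z 121 to 139 degrees from straight up), its length within 8 degrees of the rest's, at rest, with its lid shut to within 6 mm (distance between case_red and rest_red_seat below 0.018 m and angle between case_red's own z axis and vertical between 2.12 and 2.42 rad and angle between the y axis of case_red and the y axis of rest_red, either way round below 0.14 rad and distance between lid_red and case_red_rim below 0.006 m and linear speed of each of case_red, case_blue below 0.01 m/s and distance between case_blue and rest_blue_seat below 0.018 m and angle between case_blue's own z axis and vertical between 2.12 and 2.42 rad and angle between the y axis of case_blue and the y axis of rest_blue, either way round below 0.14 rad and distance between lid_blue and case_blue_rim below 0.006 m); the robot touches nothing.
It fails at once if the lid of the red-marked case comes more than 7 mm away from shut (distance between lid_red and case_red_rim above 0.007 m).
It fails at once if the lid of the blue-marked case comes more than 7 mm away from shut (distance between lid_blue and case_blue_rim above 0.007 m).
It fails at once if the dish, hoop, tumbler, jar, thread cone or pattern box is shifted more than 20 mm or tipped (distance of any of dish, hoop, tumbler, jar, cone, pattern_box from where it was at the start of the episode above 0.02 m or angle between any of dish, hoop, tumbler, jar, cone, pattern_box's own z axis and vertical above 0.35 rad).
It also fails if it takes over 72 s, if anything falls off the work surface, if the arm or the gripper's body presses on something with over 40 N, if the wrist force passes 120 N, or if a joint passes its speed limit or range.

## Working session

There is one attempt and no reset: what is moved stays moved. The work goes in short steps, Python scripts to look and compute and a shell command to move; the robot and the scene stay as the last step left them, time stands still between calls to the robot, and variables do not carry over. Pictures are saved under pics/ and viewed, about 8 in all and at most 12, crops included, and the job is handed in when it is done.

```bash
ls; mkdir -p pics
python3 - <<'E'
from workcell import bot
import cv2,numpy as np
for c in("scene","top"):
    p,d=bot.camera(c); cv2.imwrite(f"pics/{c}0.png",p[:,:,::-1]); np.save(f"{c}0.npy",d)
    print(bot.camera_model(c))
print(bot.get_obs())
E
```

```text
pics
{'fx': 394.025071004604, 'fy': 394.025071004604, 'cx': 323.83591645858155, 'cy': 198.86426576566132, 'k1': -0.004703962072574708, 'rvec': array([ 2.1950683 ,  1.47079873, -0.43324055]), 'tvec': array([-0.19472593, -0.39643608,  1.71552051])}
{'fx': 440.58218656474764, 'fy': 440.58218656474764, 'cx': 318.43757598345917, 'cy': 204.18569851357563, 'k1': -0.09705187539353954, 'rvec': array([ 2.09871386, -2.12109735,  0.21978581]), 'tvec': array([-0.0230529 ,  0.53314819,  1.71747882])}
{'time': 0.1, 'q': array([-6.96141060e+01,  5.00716415e+00,  1.00379684e+01,  9.50995611e+01,
       -4.52756601e-04,  8.99973459e+01]), 'qd': array([ 0.13579594,  0.00850492,  0.00804086,  0.07296631, -0.12269412,
       -0.0183291 ]), 'joint_efforts': array([-4.28764879e-04, -5.21561515e+01,  4.65652370e+01,  1.60510722e-02,
       -4.63423714e-05,  4.38813785e-07]), 'ee_pos': array([ 0.19151141, -0.51535345,  0.23065231]), 'tcp_rot': array([-9.00004496e+01,  6.87569183e-02, -6.96114519e+01]), 'wrist_force': array([-0.75141   , -0.52894016, -0.72557244]), 'torque': array([ 0.03570215, -0.01431649,  0.05048894]), 'opening': 0.08530707876307994}
```

View pics/scene0.png

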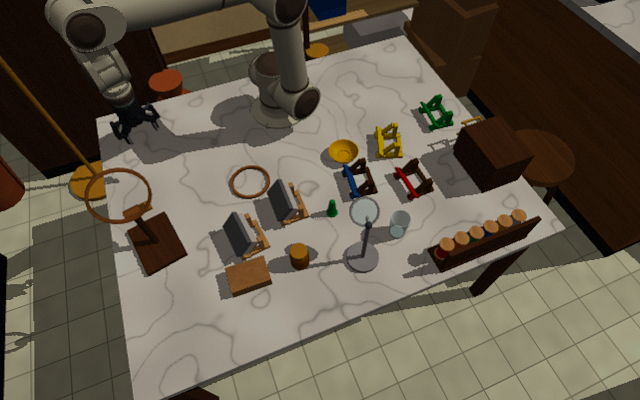

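View pics/top0.png

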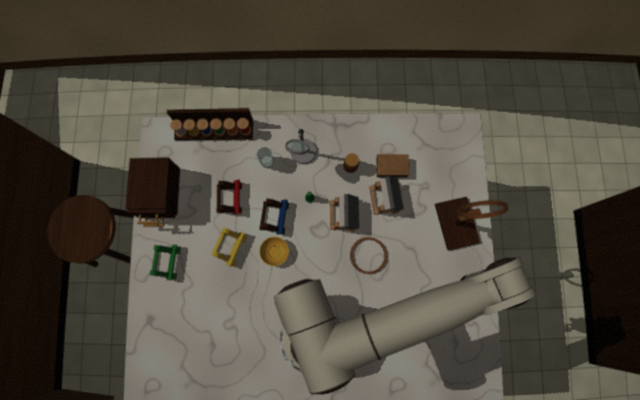

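The scene picture shows two lidded cases, at about (283,203) and (242,235). The blue-lipped rest is at (357,180), the red at (412,180), and the yellow and green look-alikes at (388,142) and (437,112). In the top view the racks are at (343,212) and (385,195), the blue rest at (275,215) and the red at (231,197). The cone at (309,197) stands in the row. All slopes face image-right, which is world -y.

```bash
cat > h.py <<'E'
from workcell import bot
import numpy as np, cv2
from scipy.spatial.transform import Rotation as Ro
from scipy.optimize import least_squares
def cloud(cam,d,mask):
    m=bot.camera_model(cam); v,u=np.nonzero(mask&(d>0)); z=d[v,u]
    K=np.array([[m['fx'],0,m['cx']],[0,m['fy'],m['cy']],[0,0,1]])
    n=cv2.undistortPoints(np.c_[u,v].astype(float)[:,None],K,np.array([m['k1'],0,0,0.]))[:,0]
    P=np.c_[n*z[:,None],z]; R=Ro.from_rotvec(m['rvec']).as_matrix()
    return (P-m['tvec'])@R          # world
c,s=np.cos(np.radians(50)),np.sin(np.radians(50))
UP=np.array([-c,0,s]);OUT=np.array([s,0,c]);LIP=np.array([.010,0,.030])
def boxd(P,ctr,half):               # P in slope coords (up,out,y)
    q=np.abs(P-ctr)-half
    return np.linalg.norm(np.maximum(q,0),axis=1)+np.minimum(q.max(1),0)
def loc(P,x,y,yaw):                 # world -> rest -> slope coords
    L=(P-[x,y,0])@Ro.from_euler('z',yaw).as_matrix()-LIP
    return np.c_[L@UP,L@OUT,L[:,1]]
def rest_d(p,P):
    L=loc(P,*p)
    b=[boxd(L,[.03,-.006,k*.05],[.03,.006,.01]) for k in(-1,1)]+[boxd(L,[-.0045,.006,0],[.0045,.016,.072])]
    return np.min(np.abs(b),axis=0)
def case_d(p,P):                    # p=x,y,yaw of rack
    return np.abs(boxd(loc(P,*p),[.0375,.022,0],[.0375,.022,.065]))
def fit(fn,P,p0):
    best=None
    for a in(-.4,-.2,0,.2,.4):
        r=least_squares(lambda p:fn(p,P),np.array(p0)+[0,0,a],loss='soft_l1',f_scale=.003)
        if best is None or r.cost<best.cost:best=r
    return best.x,np.median(fn(best.x,P))
def rpy(d,x):                       # tool y=d, tool x=x
    return Ro.from_matrix(np.c_[x,d,np.cross(x,d)])
E
python3 - <<'E'
from h import *
D={k:np.load(k+'0.npy') for k in('scene','top')}
for lab in('rest_red','rest_blue','rack_1','case_red','lid_red','cone','hoop_stand','magnifier','dish','tumbler','jar'):
    for cam in('scene','top'):
        for r in bot.regions_of(cam,lab):
            if r['conf']<.3: continue
            P=cloud(cam,D[cam],r['pixels'])
            print(lab,cam,round(r['conf'],2),np.round(r['point']),r['pixels'].sum(),np.round(np.median(P,0),3) if len(P) else '', np.round(P[:,2].max(),3) if len(P) else '')
            np.save(f"P_{lab}_{cam}_{int(r['point'][1])}.npy",P)
E
ls *.npy
```

```text
rest_red scene 0.96 [180. 408.] 707 [0.577 0.337 0.035] 0.079
rest_red top 0.78 [195. 232.] 503 [0.582 0.334 0.039] 0.084
rest_red top 0.57 [208. 352.] 496 [ 0.498 -0.157  0.095] 0.121
rest_blue scene 0.95 [179. 355.] 824 [0.49  0.148 0.033] 0.246
rest_blue scene 0.86 [144. 389.] 822 [0.368 0.334 0.026] 0.08
rest_blue scene 0.63 [109. 438.] 587 [0.297 0.593 0.034] 0.079
rest_blue top 0.9 [260. 169.] 490 [0.31  0.583 0.041] 0.086
rest_blue top 0.73 [243. 230.] 496 [0.373 0.326 0.039] 0.087
rest_blue top 0.69 [213. 277.] 575 [0.496 0.144 0.038] 0.084
rest_blue top 0.59 [212. 340.] 177 [ 0.488 -0.118  0.09 ] 0.109
rack_1 scene 0.88 [213. 298.] 343 [ 0.55  -0.105  0.016] 0.081
rack_1 scene 0.79 [237. 258.] 437 [ 0.604 -0.274  0.015] 0.086
rack_1 top 0.59 [204. 376.] 290 [ 0.545 -0.266  0.016] 0.085
rack_1 top 0.53 [222. 335.] 148 [ 0.459 -0.093  0.017] 0.086
case_red top 0.5 [207. 338.] 168 [ 0.505 -0.118  0.09 ] 0.106
lid_red scene 0.78 [201. 281.] 631 [ 0.508 -0.162  0.089] 0.116
lid_red scene 0.55 [179. 409.] 691 [0.567 0.335 0.036] 0.079
lid_red top 0.78 [211. 350.] 491 [ 0.495 -0.15
[... 1199 characters left out ...]
stand_scene_247.npy
P_hoop_stand_top_386.npy
P_hoop_stand_top_463.npy
P_jar_scene_299.npy
P_jar_top_352.npy
P_lid_red_scene_281.npy
P_lid_red_scene_408.npy
P_lid_red_top_350.npy
P_magnifier_scene_296.npy
P_magnifier_scene_363.npy
P_magnifier_top_300.npy
P_magnifier_top_376.npy
P_rack_1_scene_257.npy
P_rack_1_scene_298.npy
P_rack_1_top_335.npy
P_rack_1_top_375.npy
P_rest_blue_scene_355.npy
P_rest_blue_scene_389.npy
P_rest_blue_scene_437.npy
P_rest_blue_top_168.npy
P_rest_blue_top_230.npy
P_rest_blue_top_276.npy
P_rest_blue_top_339.npy
P_rest_red_scene_408.npy
P_rest_red_top_232.npy
P_rest_red_top_352.npy
P_tumbler_scene_329.npy
P_tumbler_scene_402.npy
P_tumbler_top_266.npy
scene0.npy
top0.npy
```

Run:
```python
from h import *
A={k:cloud(k,np.load(k+'0.npy'),np.ones((400,640),bool)) for k in('scene','top')}
T={'rest_red':(.58,.335,rest_d,.02),'rest_blue':(.493,.146,rest_d,.02),'case1':(.5,-.14,case_d,.045),'case2':(.57,-.31,case_d,.045)}
for n,(x,y,fn,zm) in T.items():
    for src in(['scene'],['top'],['scene','top']):
        P=np.vstack([A[k] for k in src]); P=P[(np.hypot(P[:,0]-x,P[:,1]-y)<.1)&(P[:,2]>zm)&(P[:,2]<.14)]
        # start: lip ~ .03 towards -y side of cluster
        p,e=fit(fn,P,[x,y-.01,-np.pi/2])
        d=fn(p,P); P2=P[d<.01]; p,e=fit(fn,P2,p)
        seat=np.array([p[0],p[1],0])+Ro.from_euler('z',p[2]).apply(LIP+.0375*UP+.044*OUT)
        print(n,src,len(P),len(P2),np.round(p[:2],4),round(np.degrees(p[2]),1),round(e,4),'seat',np.round(seat,4))
```

```text
rest_red ['scene'] 504 431 [0.5721 0.3248] -88.8 0.0013 seat [0.5725 0.3052 0.087 ]
rest_red ['top'] 436 381 [0.5724 0.3291] -89.9 0.0021 seat [0.5725 0.3095 0.087 ]
rest_red ['scene', 'top'] 940 819 [0.5723 0.3267] -89.4 0.002 seat [0.5725 0.3071 0.087 ]
rest_blue ['scene'] 524 443 [0.4897 0.1367] -98.4 0.0013 seat [0.4869 0.1174 0.087 ]
rest_blue ['top'] 466 393 [0.4869 0.1398] -98.3 0.002 seat [0.4841 0.1204 0.087 ]
rest_blue ['scene', 'top'] 990 832 [0.4896 0.138 ] -98.5 0.0018 seat [0.4867 0.1186 0.087 ]
case1 ['scene'] 934 870 [ 0.4952 -0.1472] -89.8 0.0019 seat [ 0.4952 -0.1668  0.087 ]
case1 ['top'] 702 654 [ 0.4983 -0.1455] -90.2 0.0022 seat [ 0.4982 -0.1651  0.087 ]
case1 ['scene', 'top'] 1636 1522 [ 0.4955 -0.1465] -90.1 0.002 seat [ 0.4955 -0.1661  0.087 ]
case2 ['scene'] 1090 983 [ 0.5649 -0.3218] -82.0 0.0021 seat [ 0.5676 -0.3412  0.087 ]
case2 ['top'] 704 623 [ 0.5685 -0.32  ] -82.9 0.0022 seat [ 0.5709 -0.3394  0.087 ]
case2 ['scene', 'top'] 1794 1604 [ 0.5652 -0.3213] -82.3 0.0022 seat [ 0.5678 -0.3407  0.087 ]
```

```bash
cat >> h.py <<'E'
F={'red':(.5723,.3267,np.radians(-89.4)),'blue':(.489,.138,np.radians(-98.4)),'c1':(.496,-.1465,np.radians(-90)),'c2':(.566,-.3213,np.radians(-82.4))}
def target(n,sign,back=0.,up=.0375,out=.022,depth=.016,lift=0.):
    x,y,yaw=F[n]; Rz=Ro.from_euler('z',yaw); u,o=Rz.apply(UP),Rz.apply(OUT)
    p=np.array([x,y,0])+Rz.apply(LIP)+up*u+out*o-depth*u+back*u+[0,0,lift]
    return p,rpy(-u,sign*o)
def go(p,R,axis=None):
    o=bot.get_obs(); R0=Ro.from_euler('xyz',o['tcp_rot'],degrees=True)
    rv=(R*R0.inv()).as_rotvec(degrees=True)
    print('target',np.round(p,4),'units',np.round((p-o['ee_pos'])/.025,2),'turn',np.round(rv/5,2),'|',round(np.linalg.norm(rv),1),'q',np.round(o['q'],1),'t',round(o['time'],2),'F',np.round(o['wrist_force'],1),'op',round(o['opening'],4))
E
python3 -c "
from h import *
go(*target('c1',1,back=.12)); go(*target('c1',1))"
```

```text
target [ 0.496  -0.0824  0.1525] units [12.18 17.33 -3.15] turn [-7.91 -1.42 -3.91] | 44.7 q [-69.6   5.   10.1  95.1  -0.   90. ] t 1.2 F [ 0.4  0.1 -0.2] op 0.0855
target [ 0.496  -0.1595  0.0606] units [12.18 14.24 -6.83] turn [-7.91 -1.42 -3.91] | 44.7 q [-69.6   5.   10.1  95.1  -0.   90. ] t 1.2 F [ 0.4  0.1 -0.2] op 0.0855
```

```bash
python3 -m jog '[[0.2,6,8.6,2,-4,-0.7,-2],[0.2,6,8.6,2,-4,-0.7,-2],[0.2,6,8.6,2,-4,-0.7,-2],[0.2,6,8.6,2,-4,-0.7,-2],[0.2,6,8.6,2,-4,-0.7,-2]]' 20 && python3 -m jog '[[0.2,5,8.6,0,-4,-0.7,-2],[0.2,6.2,8.8,-1,-4,-0.7,-2],[0.2,6.2,8.8,-5,-4,-0.7,-2],[0.2,6.2,8.8,-5,-4,-0.7,-2],[0.2,6.2,8.8,-5,-4,-0.7,-2]]'; python3 -c "
from h import *
go(*target('c1',1,back=.12)); go(*target('c1',1))"
```

```text
time: 1.7
ee_pos: [0.3243, -0.3227, 0.2766]
tcp_rot: [-91.9, -20.3, -79.4]
wrist_force: [1.1, -1.0, 0.5]
opening: 0.0684
time: 2.2
ee_pos: [0.4362, -0.177, 0.1949]
tcp_rot: [-90.3, -40.1, -89.0]
wrist_force: [1.4, 0.1, 0.0]
opening: 0.0682
target [ 0.496  -0.0824  0.1525] units [ 2.39  3.78 -1.69] turn [ 0.01 -0.04 -0.17] | 0.9 q [  0.9 -11.7 -17.2  84.7 -40.1 180. ] t 2.2 F [1.4 0.1 0. ] op 0.0682
target [ 0.496  -0.1595  0.0606] units [ 2.39  0.7  -5.37] turn [ 0.01 -0.04 -0.17] | 0.9 q [  0.9 -11.7 -17.2  84.7 -40.1 180. ] t 2.2 F [1.4 0.1 0. ] op 0.0682
```

```bash
for i in 1; do python3 -m jog '[[0.2,0,0,1,0,5.14,6.13],[0.2,0,0,1,0,5.14,6.13],[0.2,0,0,1,0,5.14,6.13],[0.2,0,0,1,0,5.14,6.13],[0.2,0,0,1,0,5.14,6.13]]'; python3 -m jog '[[0.2,0,0,0,0,5.14,6.13],[0.2,0,0,0,0,5.14,6.13],[0.2,0,0,0,0,5.14,6.13],[0.2,0,0,0,0,5.14,6.13],[0.2,0,0,0,0,5.14,6.13]]'; python3 -m jog '[[0.2,0,0,0,0,5.14,6.13],[0.2,0,0,0,0,5.14,6.13],[0.2,0,0,0,0,5.14,6.13],[0.2,0,0,0,0,5.14,6.13],[0.2,0,0,0,0,5.14,6.13]]';  done; python3 -c "
from h import *
go(*target('c1',-1,back=.12)); go(*target('c1',-1))"
```

```text
time: 2.7
ee_pos: [0.4354, -0.18, 0.2216]
tcp_rot: [-118.4, -29.1, -41.7]
wrist_force: [-0.1, -0.3, -0.6]
opening: 0.068
time: 3.2
ee_pos: [0.4354, -0.1801, 0.2216]
tcp_rot: [-129.3, -6.0, -7.2]
wrist_force: [-0.4, -0.2, 1.3]
opening: 0.0686
time: 3.7
ee_pos: [0.4354, -0.1801, 0.2216]
tcp_rot: [-125.5, 19.1, 24.4]
wrist_force: [-0.1, -0.1, 1.2]
opening: 0.0684
target [ 0.496  -0.0824  0.1525] units [ 2.42  3.91 -2.76] turn [-0.03  7.59  9.12] | 59.3 q [  0.3 -11.4 -13.9  87.9 -39.8  59.8] t 3.7 F [-0.1 -0.1  1.2] op 0.0684
target [ 0.496  -0.1595  0.0606] units [ 2.42  0.82 -6.44] turn [-0.03  7.59  9.12] | 59.3 q [  0.3 -11.4 -13.9  87.9 -39.8  59.8] t 3.7 F [-0.1 -0.1  1.2] op 0.0684
```

```bash
python3 -m jog '[[0.2,1,2,0,0,3.8,4.56],[0.2,2.4,3.9,0,0,3.8,4.56],[0.2,2.4,3.9,0,0,3.8,4.56],[0.2,2.4,3.9,-2,0,3.8,4.56],[0.2,2.4,3.9,-2.75,0,3.8,4.56]]'; python3 -m jog '[[0.2,0,0,0,0,3.8,4.56],[0.2,0,0,0,0,3.8,4.56],[0.2,0,0,0,0,3.8,4.56],[0.2,0,0,0,0,3.8,4.56],[0.2,0,0,0,0,3.8,4.56]]'
python3 - <<'E'
from h import *
go(*target('c1',-1,back=.12)); go(*target('c1',-1))
a=[]
p,d=bot.camera('scene'); a.append(cv2.resize(p[130:280,200:400],(640,480)))
p,d=bot.camera('top'); cv2.imwrite("pics/a1.png",a[0][:,:,::-1])
E
```

```text
time: 4.2
ee_pos: [0.4949, -0.0819, 0.1492]
tcp_rot: [-112.2, 33.9, 53.4]
wrist_force: [0.6, -1.2, 0.0]
opening: 0.0684
time: 4.7
ee_pos: [0.4954, -0.0826, 0.1528]
tcp_rot: [-90.1, 39.9, 89.7]
wrist_force: [-0.5, -0.5, -0.6]
opening: 0.0683
target [ 0.496  -0.0824  0.1525] units [ 0.02  0.01 -0.01] turn [-0.02  0.02  0.05] | 0.3 q [ 11.4   1.9  -9.4  88.3 -38.9  15.1] t 4.7 F [-0.5 -0.5 -0.6] op 0.0683
target [ 0.496  -0.1595  0.0606] units [ 0.02 -3.08 -3.69] turn [-0.02  0.02  0.05] | 0.3 q [ 11.4   1.9  -9.4  88.3 -38.9  15.1] t 4.7 F [-0.5 -0.5 -0.6] op 0.0683
```

View pics/a1.png

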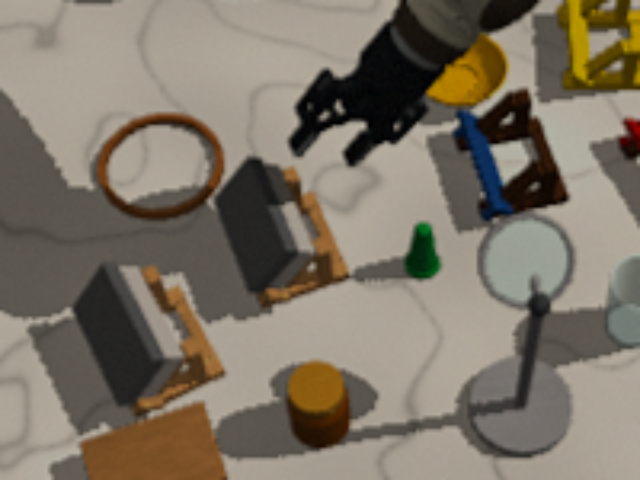

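The crop shows the open gripper lined up above the upper edge of case 1 at (265,230), with one finger on each side. The other case is at (130,330). The underside colours are still hidden, so I'll read them after flipping. The look-alikes, the yellow rest (600,50) and the green one (out of this crop), are excluded. Inserting now.

```bash
python3 -m jog '[[0.2,0,-0.8,-0.95,0,0,0],[0.2,0,-1.6,-1.9,0,0,0],[0.2,0,-2.3,-2.75,0,0,0],[0.2,0,-2.8,-3.35,0,0,0],[0.2,0,-3.08,-3.69,0,0,0]]'; python3 -m jog '[[0.2,0,0,0,0,0,0],[0.45,0,0,0,0,0,0],[0.7,0,0,0,0,0,0],[0.9,0,0,0,0,0,0],[0.9,0,0,0,0,0,0]]' 50;python3 -m jog '[[0.9,0,0,0,0,0,0],[0.9,0,0,0,0,0,0],[0.9,0,0,0,0,0,0]]'; python3 -c "
from h import *
go(*target('c1',-1))"
```

```text
time: 5.3
ee_pos: [0.4946, -0.1605, 0.0593]
tcp_rot: [-90.1, 39.9, 89.5]
wrist_force: [0.3, -0.2, 0.5]
opening: 0.0683
time: 5.8
ee_pos: [0.4961, -0.1587, 0.0614]
tcp_rot: [-90.3, 39.9, 89.6]
wrist_force: [-1.5, 5.6, 2.3]
opening: 0.0436
time: 6.1
ee_pos: [0.4961, -0.1587, 0.0614]
tcp_rot: [-90.3, 39.9, 89.6]
wrist_force: [-1.1, 6.3, 2.8]
opening: 0.0436
target [ 0.496  -0.1595  0.0606] units [-0.   -0.03 -0.03] turn [-0.03  0.04  0.05] | 0.3 q [  2.8   0.9 -20.5  70.9 -39.8   3.9] t 6.1 F [-1.1  6.3  2.8] op 0.0436
```

```bash
python3 -m jog '[[0.9,0,0,0.4,0,0,0],[0.9,0,0,1.2,0,0,0],[0.9,0,0,2.6,0,0,0],[0.9,0,0,4.2,0,0,0],[0.9,0,0,6,0,0,0]]'; python3 -m jog '[[0.9,-0.4,0.4,1,0,1.0,1.2],[0.9,-0.8,1,2,0,2.0,2.4],[0.9,-1.2,2,3,0,3.0,3.6],[0.9,-1.6,3,3.5,0,4.1,4.9],[0.9,-2,4,4,0,5.14,6.13]]'; python3 -m jog '[[0.9,0,1,0,0,1.0,1.2],[0.9,0,2,0,0,2.0,2.4],[0.9,0,3,0,0,3.0,3.6],[0.9,0,3.6,0,0,4.1,4.9],[0.9,0,4,0,0,5.14,6.13]]';python3 -m jog '[[0.9,0,0.8,0,0,1.0,1.2],[0.9,0,1.4,0,0,2.0,2.4],[0.9,0,2,0,0,3.0,3.6],[0.9,0,2.5,0,0,4.1,4.9],[0.9,0,2.5,0,0,5.14,6.13]]';python3 -m jog '[[0.9,0,0,0,0,1.0,1.2],[0.9,0,0,0,0,2.0,2.4],[0.9,0,0,0,0,3.0,3.6],[0.9,0,0,0,0,4.1,4.9],[0.9,0,0,0,0,5.14,6.13]]'
python3 - <<'E'
from h import *
go(*target('blue',1,back=.1)); go(*target('red',1,back=.1))
a,_=bot.camera('scene'); b,_=bot.camera('top'); o=bot.get_obs()['ee_pos']
def crop(c,im):
    m=bot.camera_model(c); K=np.array([[m['fx'],0,m['cx']],[0,m['fy'],m['cy']],[0,0,1]])
    u,v=cv2.projectPoints(o[None],m['rvec'],m['tvec'],K,np.array([m['k1'],0,0,0.]))[0].ravel().astype(int)
    v=np.clip(v,60,340);u=np.clip(u,60,580);return cv2.resize(im[v-60:v+60,u-60:u+60],(400,400))
cv2.imwrite('pics/b1.png',np.hstack([crop('scene',a),crop('top',b)])[:,:,::-1])
E
```

```text
time: 6.6
ee_pos: [0.4948, -0.1594, 0.2121]
tcp_rot: [-90.1, 39.9, 89.7]
wrist_force: [2.1, 0.1, -2.7]
opening: 0.0438
time: 7.1
ee_pos: [0.4448, -0.0587, 0.3124]
tcp_rot: [-61.7, 29.5, 137.5]
wrist_force: [0.1, 0.0, -3.7]
opening: 0.0438
time: 7.6
ee_pos: [0.4454, 0.0417, 0.3111]
tcp_rot: [-50.4, 6.4, 172.4]
wrist_force: [0.6, -0.7, -2.5]
opening: 0.0433
time: 8.1
ee_pos: [0.4455, 0.1044, 0.3108]
tcp_rot: [-53.9, -18.8, -156.1]
wrist_force: [0.3, -0.1, -2.4]
opening: 0.0433
time: 8.6
ee_pos: [0.4454, 0.1031, 0.3113]
tcp_rot: [-73.8, -37.2, -115.4]
wrist_force: [-0.5, -0.4, -3.5]
opening: 0.0434
target [0.4965 0.1887 0.1372] units [ 2.04  3.43 -6.96] turn [0.2  2.58 1.37] | 14.6 q [  32.8   10.4   16.1  120.1  -32.8 -120. ] t 8.6 F [-0.5 -0.4 -3.5] op 0.0434
target [0.5718 0.3779 0.1372] units [ 5.05 11.   -6.96] turn [-0.01  2.59  3.17] | 20.5 q [  32.8   10.4   16.1  120.1  -32.8 -120. ] t 8.6 F [-0.5 -0.4 -3.5] op 0.0434
```

View pics/b1.png

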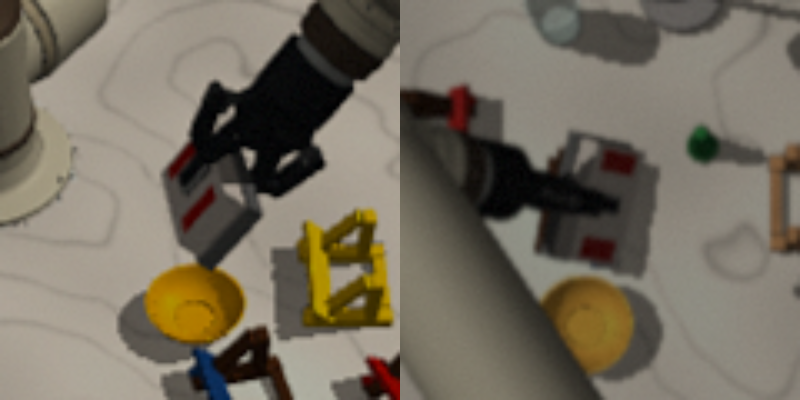

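The held case shows red bars at crop (180,165)/(198,208), with its lid shut, so it goes on the red rest.

```bash
python3 -m jog '[[0.9,1.2,1.6,0,0,0.6,0.8],[0.9,2.4,3.2,0,0,1.2,1.6],[0.9,3.6,4.8,0,0,1.8,2.3],[0.9,4.6,6.2,0,0,2.59,3.17],[0.9,5.05,7.2,0,0,2.59,3.17]]'; python3 -m jog '[[0.9,0,0.6,-1,0,0,0],[0.9,0,0.8,-2.4,0,0,0],[0.9,0,0.8,-3.8,0,0,0],[0.9,0,0.8,-4.6,0,0,0],[0.9,0,0.8,-5,0,0,0]]';python3 -m jog '[[0.9,0,0,0,0,0,0]]'; python3 -c "
from h import *
go(*target('red',1,lift=.06,up=.0395)); go(*target('red',1,up=.0395))"
```

```text
time: 9.2
ee_pos: [0.5641, 0.2699, 0.2867]
tcp_rot: [-88.2, -39.0, -89.8]
wrist_force: [-0.0, -0.3, -4.5]
opening: 0.0433
time: 9.7
ee_pos: [0.5614, 0.287, 0.1632]
tcp_rot: [-88.2, -39.1, -90.0]
wrist_force: [-0.2, 0.2, -2.8]
opening: 0.0435
time: 9.8
ee_pos: [0.5616, 0.287, 0.1645]
tcp_rot: [-88.3, -39.0, -89.9]
wrist_force: [-0.4, -0.2, -2.4]
opening: 0.0433
target [0.5724 0.315  0.1221] units [ 0.43  1.12 -1.7 ] turn [-0.19  0.27 -0.12] | 1.8 q [  40.2   39.6   39.1  115.7  -30.1 -133.4] t 9.8 F [-0.4 -0.2 -2.4] op 0.0433
target [0.5724 0.315  0.0621] units [ 0.43  1.12 -4.1 ] turn [-0.19  0.27 -0.12] | 1.8 q [  40.2   39.6   39.1  115.7  -30.1 -133.4] t 9.8 F [-0.4 -0.2 -2.4] op 0.0433
```

```bash
python3 -m jog '[[0.9,0.43,1.12,-0.6,-0.19,0.27,-0.12],[0.9,0.43,1.12,-1.2,-0.19,0.27,-0.12],[0.9,0.43,1.12,-1.7,-0.19,0.27,-0.12],[0.9,0.43,1.12,-1.7,-0.19,0.27,-0.12]]';  python3 -c "
from h import *
go(*target('red',1,up=.0395))"
```

```text
time: 10.2
ee_pos: [0.5724, 0.3148, 0.1224]
tcp_rot: [-90.0, -40.0, -89.3]
wrist_force: [-0.4, 0.1, -1.7]
opening: 0.0437
target [0.5724 0.315  0.0621] units [ 0.    0.01 -2.41] turn [-0.01 -0.01 -0.02] | 0.1 q [  41.1   46.8   45.1  116.8  -29.2 -132. ] t 10.2 F [-0.4  0.1 -1.7] op 0.0437
```

```bash
python3 -m jog '[[0.9,0,0,-0.6,0,0,0],[0.9,0,0,-1.2,0,0,0],[0.9,0,0,-1.7,0,0,0],[0.9,0,0,-2.0,0,0,0],[0.9,0,0,-2.2,0,0,0]]'; python3 -m jog '[[0.9,0,0,-0.1,0,0,0],[0.9,0,0,-0.2,0,0,0],[0.9,0,0,-0.2,0,0,0]]'; python3 -m jog '[[0.9,0,0,-0.1,0,0,0],[0.9,0,0,-0.1,0,0,0]]'; python3 -c "
from h import *
go(*target('red',1,up=.0395))
a,_=bot.camera('scene');cv2.imwrite('pics/c1.png',cv2.resize(a[110:230,350:470],(600,600))[:,:,::-1])"
```

```text
time: 10.7
ee_pos: [0.5724, 0.3149, 0.0676]
tcp_rot: [-90.0, -39.9, -89.3]
wrist_force: [-0.5, -0.1, -2.7]
opening: 0.043
time: 11.0
ee_pos: [0.5727, 0.3154, 0.0651]
tcp_rot: [-89.9, -39.9, -89.3]
wrist_force: [-1.8, 2.7, 7.5]
opening: 0.0438
time: 11.2
ee_pos: [0.5728, 0.3156, 0.0649]
tcp_rot: [-89.8, -39.9, -89.3]
wrist_force: [-4.1, 4.2, 19.4]
opening: 0.0433
target [0.5724 0.315  0.0621] units [-0.02 -0.02 -0.11] turn [-0.03  0.03 -0.04] | 0.3 q [  41.2   46.8   38.8  110.3  -29.3 -132. ] t 11.2 F [-4.1  4.2 19.4] op 0.0433
```

View pics/c1.png

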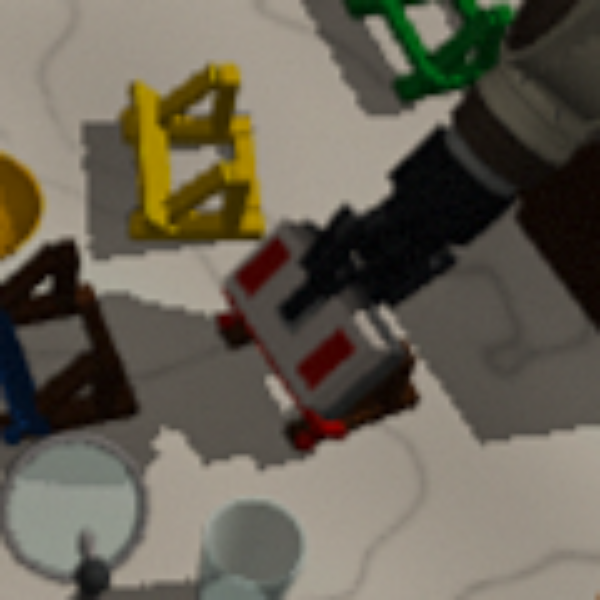

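Red case is seated: contact is felt on both slope and lip, with lip and underside parallel in the picture. Ease off, open, and back out along the slope.

```bash
python3 -m jog '[[0.9,0,0,0.12,0,0,0],[0.35,0,0,0.12,0,0,0],[0.25,0,0,0.12,0,0,0],[0.2,0,0,0.12,0,0,0],[0.2,0,0,0.12,0,0,0]]' 20; python3 -m jog '[[0.2,0,0.3,0.36,0,0,0],[0.2,0,0.9,1.08,0,0,0],[0.2,0,1.7,2.04,0,0,0],[0.2,0,2.6,3.1,0,0,0],[0.2,0,3.1,3.7,0,0,0]]'
python3 - <<'E'
from h import *
P=[]
for k in('scene','top'):
    a,d=bot.camera(k); P.append(cloud(k,d,np.ones((400,640),bool)))
P=np.vstack(P); P=P[(np.hypot(P[:,0]-.572,P[:,1]-.31)<.1)&(P[:,2]>.045)&(P[:,2]<.13)]
p,e=fit(case_d,P,F['red']); P=P[case_d(p,P)<.01]; p,e=fit(case_d,P,p)
print(p[:2],np.degrees(p[2]),e,len(P))
L=loc(P,*F['red']);m=(L[:,0]>.01)&(L[:,0]<.065)&(abs(L[:,2])<.055)&(L[:,1]>.02);print('out of slope',np.median(L[m,1]))
go(*target('c2',-1,back=.12))
E
```

```text
time: 11.75
ee_pos: [0.5726, 0.315, 0.063]
tcp_rot: [-90.1, -39.9, -89.3]
wrist_force: [-0.3, 1.2, -0.7]
opening: 0.0684
time: 12.25
ee_pos: [0.5637, 0.3841, 0.1514]
tcp_rot: [-89.8, -39.9, -89.2]
wrist_force: [-48.2, -41.4, 42.1]
opening: 0.0684
[0.56818634 0.32499539] -89.2555119149672 0.0023406215359008595 1541
out of slope 0.04504510860782572
target [ 0.5575 -0.2578  0.1525] units [ -0.21 -25.73   0.1 ] turn [  1.71 -22.42 -26.8 ] | 174.9 q [  45.5   60.5   70.6  130.4  -27.3 -128. ] t 12.35 F [ 0.3  0.5 -0. ] op 0.0681
```

```bash
python3 -m jog '[[0.2,-0.5,0,0.5,0,0,0],[0.2,-1.2,-0.3,1.4,0,0,0],[0.2,-2,-1,2.5,0,0,0],[0.2,-3,-2.5,3.5,0,0,0],[0.2,-4,-4,4.5,0,0,0]]'; python3 -c "
from h import *
go(*target('c2',-1,back=.12))"
```

```text
time: 12.85
ee_pos: [0.4666, 0.2881, 0.2625]
tcp_rot: [-89.7, -39.8, -89.2]
wrist_force: [0.6, 0.7, 1.2]
opening: 0.0683
target [ 0.5575 -0.2578  0.1525] units [  3.64 -21.84  -4.4 ] turn [  1.73 -22.37 -26.8 ] | 174.7 q [  45.5   31.5   37.3  125.9  -27.3 -127.9] t 12.85 F [0.6 0.7 1.2] op 0.0683
```

```bash
python3 -m jog '[[0.2,-0.2,-1,0.3,0,-1,-1.2],[0.2,-0.4,-2,0.6,0,-2,-2.4],[0.2,-0.6,-3,1,0,-3,-3.6],[0.2,-0.6,-4,1,0,-4.1,-4.9],[0.2,-0.6,-5,1,0,-5.14,-6.13]]'; python3 -m jog '[[0.2,0,-1,0,0,-1,-1.2],[0.2,0,-2,0,0,-2,-2.4],[0.2,0,-3,0,0,-3,-3.6],[0.2,0,-4,0,0,-4.1,-4.9],[0.2,0,-5,0,0,-5.14,-6.13]]';python3 -m jog '[[0.2,0,-1,0,0,-1,-1.2],[0.2,0,-2,0,0,-2,-2.4],[0.2,0,-3,0,0,-3,-3.6],[0.2,0,-4,0,0,-4.1,-4.9],[0.2,0,-5,0,0,-5.14,-6.13]]';python3 -m jog '[[0.2,0,-1,0,0,-1,-1.2],[0.2,0,-2,0,0,-2,-2.4],[0.2,0,-3,0,0,-3,-3.6],[0.2,0,-4,0,0,-4.1,-4.9],[0.2,0,-5,0,0,-5.14,-6.13]]'; python3 -c "
from h import *
go(*target('c2',-1,back=.12))"
```

```text
time: 13.35
ee_pos: [0.4523, 0.163, 0.2879]
tcp_rot: [-61.0, -29.3, -137.3]
wrist_force: [0.4, -0.0, -0.5]
opening: 0.0682
time: 13.85
ee_pos: [0.4522, 0.038, 0.2875]
tcp_rot: [-49.7, -6.4, -172.0]
wrist_force: [0.0, -0.3, 0.5]
opening: 0.0682
time: 14.35
ee_pos: [0.4521, -0.087, 0.2876]
tcp_rot: [-53.1, 18.8, 156.4]
wrist_force: [0.6, 0.2, -0.1]
opening: 0.0682
time: 14.85
ee_pos: [0.4519, -0.212, 0.2877]
tcp_rot: [-73.0, 37.3, 115.7]
wrist_force: [0.4, 0.1, -0.5]
opening: 0.0684
target [ 0.5575 -0.2578  0.1525] units [ 4.22 -1.83 -5.41] turn [ 0.25 -2.69 -1.49] | 15.4 q [ -3.4  -8.8  -4.6  92.1 -40.4 -24.1] t 14.85 F [ 0.4  0.1 -0.5] op 0.0684
```

```bash
python3 -m jog '[[0.2,1.5,-0.6,-0.8,0.25,-2.69,-1.49],[0.2,3,-1.2,-2,0.25,-2.69,-1.49],[0.2,4.2,-1.83,-3.5,0.25,-2.69,-1.49],[0.2,4.22,-1.83,-4.8,0.25,-2.69,-1.49],[0.2,4.22,-1.83,-5.41,0.25,-2.69,-1.49]]'; python3 -m jog '[[0.2,0,0,0,0,0,0],[0.2,0,0,0,0,0,0]]'
python3 - <<'E'
from h import *
P=[]
for k in('scene','top'):
    a,d=bot.camera(k); P.append(cloud(k,d,np.ones((400,640),bool)))
    if k=='scene': cv2.imwrite('pics/d1.png',cv2.resize(a[160:310,180:380],(640,480))[:,:,::-1])
P=np.vstack(P); P=P[(np.hypot(P[:,0]-.57,P[:,1]+.33)<.1)&(P[:,2]>.045)&(P[:,2]<.13)]
p,e=fit(case_d,P,F['c2']); P=P[case_d(p,P)<.01]; p,e=fit(case_d,P,p)
print(p[:2],np.degrees(p[2]),e,len(P))
go(*target('c2',-1,back=.12)); go(*target('c2',-1))
E
```

```text
time: 15.35
ee_pos: [0.5565, -0.2569, 0.1483]
tcp_rot: [-89.3, 39.9, 98.2]
wrist_force: [-0.1, -0.2, 0.4]
opening: 0.0685
time: 15.55
ee_pos: [0.5581, -0.2563, 0.1537]
tcp_rot: [-89.8, 40.0, 98.0]
wrist_force: [-0.2, -0.1, 1.6]
opening: 0.0678
[ 0.56573734 -0.32120846] -82.53849020443909 0.002143354867468035 1566
target [ 0.5575 -0.2578  0.1525] units [-0.05 -0.06 -0.08] turn [ 0.01 -0.01 -0.06] | 0.3 q [ -8.   -1.2 -12.6  65.8 -38.2 -20.4] t 15.65 F [0.1 0.  1.5] op 0.0685
target [ 0.5677 -0.3342  0.0606] units [ 0.36 -3.12 -3.76] turn [ 0.01 -0.01 -0.06] | 0.3 q [ -8.   -1.2 -12.6  65.8 -38.2 -20.4] t 15.65 F [0.1 0.  1.5] op 0.0685
```

View pics/d1.png

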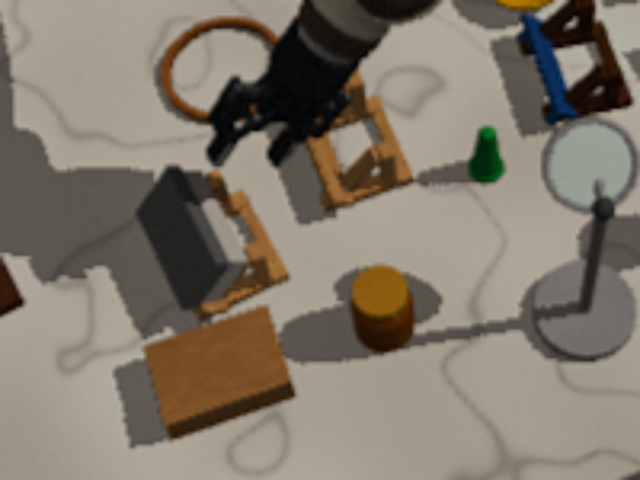

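The crop shows the gripper aligned over case 2 (190,240), with the pattern box (220,370) and jar (380,305) clear of it.

```bash
python3 -m jog '[[0.2,0.1,-0.8,-0.95,0,0,0],[0.2,0.18,-1.6,-1.9,0,0,0],[0.2,0.26,-2.3,-2.75,0,0,0],[0.2,0.32,-2.8,-3.35,0,0,0],[0.2,0.36,-3.12,-3.76,0,0,0]]'; python3 -m jog '[[0.2,0,0,0,0,0,0],[0.45,0,0,0,0,0,0],[0.7,0,0,0,0,0,0],[0.9,0,0,0,0,0,0],[0.9,0,0,0,0,0,0]]' 50;python3 -m jog '[[0.9,0,0,0,0,0,0],[0.9,0,0,0,0,0,0],[0.9,0,0,0,0,0,0]]'; python3 -c "
from h import *
go(*target('c2',-1))"
```

```text
time: 16.15
ee_pos: [0.5673, -0.3352, 0.0586]
tcp_rot: [-89.8, 40.0, 98.0]
wrist_force: [0.4, 0.2, 1.2]
opening: 0.0683
time: 16.65
ee_pos: [0.5678, -0.3338, 0.0595]
tcp_rot: [-89.8, 40.0, 98.0]
wrist_force: [-2.2, 5.6, 5.2]
opening: 0.0436
time: 16.95
ee_pos: [0.5678, -0.3338, 0.0595]
tcp_rot: [-89.8, 40.0, 98.1]
wrist_force: [-2.9, 5.3, 5.5]
opening: 0.0437
target [ 0.5677 -0.3342  0.0606] units [-0.   -0.02  0.04] turn [ 0.01 -0.03 -0.07] | 0.4 q [-15.7   3.4 -19.   49.1 -36.2 -29.7] t 16.95 F [-2.9  5.3  5.5] op 0.0437
```

```bash
python3 -m jog '[[0.9,0,0,0.4,0,0,0],[0.9,0,0,1.2,0,0,0],[0.9,0,0,2.6,0,0,0],[0.9,0,0,4.2,0,0,0],[0.9,-0.3,0.3,6,0,0,0]]'; python3 -m jog '[[0.9,-0.8,1,1,0,0,-0.2],[0.9,-1.6,2.2,2,0,0,-0.4],[0.9,-2.4,3.6,3,0,0,-0.7],[0.9,-3.2,5.2,3.5,0,0,-1.1],[0.9,-4,6.6,4,0,0,-1.6]]'; python3 -m jog '[[0.9,-0.1,1.2,0,0,1.0,1.2],[0.9,-0.2,2.4,0,0,2.0,2.4],[0.9,-0.3,3.5,0,0,3.0,3.6],[0.9,-0.4,4.5,0,0,4.1,4.9],[0.9,-0.5,5.5,0,0,5.14,6.13]]';python3 -m jog '[[0.9,0,1,0,0,1.0,1.2],[0.9,0,2,0,0,2.0,2.4],[0.9,0,3,0,0,3.0,3.6],[0.9,0,4,0,0,4.1,4.9],[0.9,0,4.6,0,0,5.14,6.13]]';python3 -m jog '[[0.9,0,0,0,0,1.0,1.2],[0.9,0,0,0,0,2.0,2.4],[0.9,0,0,0,0,3.0,3.6],[0.9,0,0,0,0,4.1,4.9],[0.9,0,0,0,0,5.14,6.13]]';python3 -m jog '[[0.9,0,0,0,0,1.0,1.2],[0.9,0,0,0,0,2.0,2.4],[0.9,0,0,0,0,3.0,3.6],[0.9,0,0,0,0,4.1,4.9],[0.9,0,0,0,0,5.14,6.13]]'; python3 -c "
from h import *
go(*target('blue',1,lift=.15,up=.0395));go(*target('blue',1,lift=.06,up=.0395))"
```

```text
time: 17.45
ee_pos: [0.559, -0.3268, 0.2089]
tcp_rot: [-89.6, 39.9, 98.1]
wrist_force: [-0.3, 0.3, -2.6]
opening: 0.0437
time: 17.95
ee_pos: [0.4581, -0.1605, 0.3101]
tcp_rot: [-89.9, 40.0, 89.9]
wrist_force: [1.3, -0.6, -3.2]
opening: 0.0436
time: 18.45
ee_pos: [0.4466, -0.0231, 0.3086]
tcp_rot: [-61.3, 29.3, 138.0]
wrist_force: [0.7, -0.9, -2.4]
opening: 0.0437
time: 18.95
ee_pos: [0.4469, 0.0924, 0.3082]
tcp_rot: [-50.2, 6.2, 172.7]
wrist_force: [-0.7, -0.5, -3.2]
opening: 0.0438
time: 19.45
ee_pos: [0.4469, 0.0909, 0.3085]
tcp_rot: [-53.9, -18.9, -155.8]
wrist_force: [0.6, -0.1, -2.8]
opening: 0.0437
time: 19.95
ee_pos: [0.4469, 0.0908, 0.3086]
tcp_rot: [-74.0, -37.2, -114.9]
wrist_force: [0.7, -0.5, -2.5]
opening: 0.0436
target [0.4873 0.1264 0.2121] units [ 1.62  1.42 -3.86] turn [0.18 2.56 1.3 ] | 14.4 q [  31.6    9.2   14.6  118.8  -33.4 -121.7] t 19.95 F [ 0.7 -0.5 -2.5] op 0.0436
target [0.4873 0.1264 0.1221] units [ 1.62  1.42 -7.46] turn [0.18 2.56 1.3 ] | 14.4 q [  31.6    9.2   14.6  118.8  -33.4 -121.7] t 19.95 F [ 0.7 -0.5 -2.5] op 0.0436
```

```bash
python3 -m jog '[[0.9,0.5,0.4,-0.5,0.05,0.8,0.4],[0.9,1,0.8,-1.4,0.1,1.6,0.8],[0.9,1.62,1.42,-2.6,0.18,2.56,1.3],[0.9,1.62,1.42,-3.5,0.18,2.56,1.3],[0.9,1.62,1.42,-3.86,0.18,2.56,1.3]]'; python3 -m jog '[[0.9,0,0,-0.8,0,0,0],[0.9,0,0,-1.8,0,0,0],[0.9,0,0,-2.8,0,0,0],[0.9,0,0,-3.4,0,0,0],[0.9,0,0,-3.6,0,0,0]]';python3 -m jog '[[0.9,0,0,0,0,0,0]]'; python3 -c "
from h import *
go(*target('blue',1,up=.0395))
a,_=bot.camera('scene');cv2.imwrite('pics/e1.png',cv2.resize(a[90:210,310:430],(600,600))[:,:,::-1])"
```

```text
time: 20.45
ee_pos: [0.4875, 0.1264, 0.2091]
tcp_rot: [-90.0, -40.2, -98.7]
wrist_force: [-0.7, 0.1, -2.2]
opening: 0.0434
time: 20.95
ee_pos: [0.4871, 0.126, 0.1211]
tcp_rot: [-89.8, -40.1, -98.8]
wrist_force: [0.7, -1.0, -2.3]
opening: 0.0437
time: 21.05
ee_pos: [0.4874, 0.1261, 0.1219]
tcp_rot: [-89.8, -40.1, -98.8]
wrist_force: [0.6, -0.0, -2.1]
opening: 0.0437
target [0.4873 0.1264 0.0621] units [-0.01  0.01 -2.39] turn [0.02 0.03 0.05] | 0.3 q [  30.9   21.5    8.3  104.8  -29.9 -132.8] t 21.05 F [ 0.6 -0.  -2.1] op 0.0437
```

View pics/e1.png

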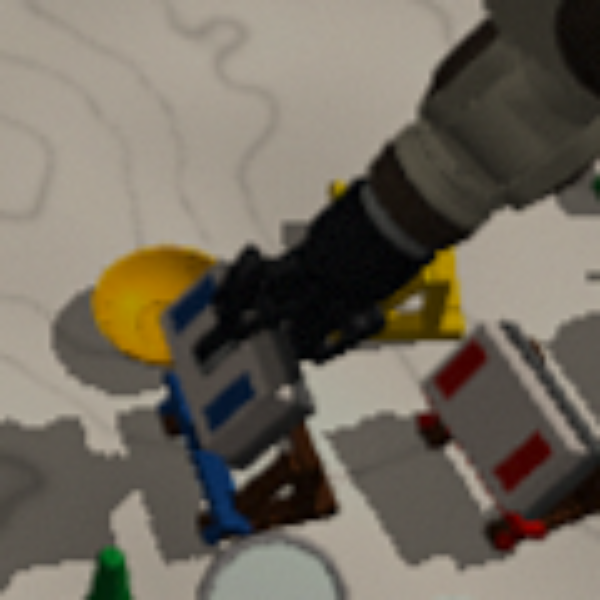

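Blue bars confirmed over the blue rest. Red case lies well seated at (510,420). Lowering.

```bash
python3 -m jog '[[0.9,0,0,-0.6,0,0,0],[0.9,0,0,-1.2,0,0,0],[0.9,0,0,-1.7,0,0,0],[0.9,0,0,-2.0,0,0,0],[0.9,0,0,-2.2,0,0,0]]'; python3 -m jog '[[0.9,0,0,-0.1,0,0,0],[0.9,0,0,-0.2,0,0,0],[0.9,0,0,-0.2,0,0,0]]'; python3 -c "
from h import *
go(*target('blue',1,up=.0375))"
```

```text
time: 21.6
ee_pos: [0.4871, 0.126, 0.0651]
tcp_rot: [-89.9, -40.1, -98.7]
wrist_force: [0.6, 0.0, -2.2]
opening: 0.0437
time: 21.9
ee_pos: [0.4874, 0.1261, 0.0634]
tcp_rot: [-89.8, -40.1, -98.7]
wrist_force: [-5.4, 0.5, 11.7]
opening: 0.0436
target [0.4871 0.1251 0.0606] units [-0.01 -0.04 -0.11] turn [0.03 0.03 0.04] | 0.3 q [  30.9   23.2    3.9   98.8  -29.9 -132.8] t 21.9 F [-5.4  0.5 11.7] op 0.0436
```

```bash
python3 -m jog '[[0.9,0,0,0.05,0,0,0],[0.35,0,0,0.05,0,0,0],[0.25,0,0,0.05,0,0,0],[0.2,0,0,0.05,0,0,0],[0.2,0,0,0.05,0,0,0]]' 20; python3 -m jog '[[0.2,0.05,0.3,0.36,0,0,0],[0.2,0.13,0.9,1.08,0,0,0],[0.2,0.25,1.7,2.04,0,0,0],[0.2,0.38,2.5,3.05,0,0,0],[0.2,0.45,3.05,3.68,0,0,0]]'; python3 -m jog '[[0.2,0,0,1,0,0,0],[0.2,0,0,2,0,0,0],[0.2,-0.5,0,3.5,0,0,0],[0.2,-1,0,4.5,0,0,0],[0.2,-1,0,4.5,0,0,0]]'
python3 - <<'E'
from h import *
P=[]
for k in('scene','top'):
    a,d=bot.camera(k); P.append(cloud(k,d,np.ones((400,640),bool)))
    if k=='scene': cv2.imwrite('pics/f1.png',cv2.resize(a[120:300,220:460],(800,600))[:,:,::-1])
A=np.vstack(P)
for n in('red','blue'):
    x,y,w=F[n]; P=A[(np.hypot(A[:,0]-x,A[:,1]-y+.017)<.1)&(A[:,2]>.045)&(A[:,2]<.13)]
    p,e=fit(case_d,P,F[n]); P=P[case_d(p,P)<.01]; p,e=fit(case_d,P,p)
    L=loc(P,*F[n]);m=(L[:,0]>.01)&(L[:,0]<.065)&(abs(L[:,2])<.055)&(L[:,1]>.025)
    pl=np.linalg.lstsq(np.c_[L[m][:,[0,2]],np.ones(m.sum())],L[m,1],rcond=None)[0]
    print(n,'dxy',np.round(p[:2]-F[n][:2],4),'dyaw',np.degrees(p[2]-w),e,'out',np.median(L[m,1]),'tilt deg',np.round(np.degrees(pl[:2]),1))
go(*target('blue',1))
E
```

```text
time: 22.4
ee_pos: [0.4875, 0.1262, 0.0624]
tcp_rot: [-89.8, -40.1, -98.8]
wrist_force: [0.1, -0.2, 0.0]
opening: 0.0681
time: 22.9
ee_pos: [0.499, 0.2041, 0.1568]
tcp_rot: [-89.7, -40.0, -98.8]
wrist_force: [0.4, 0.4, -0.7]
opening: 0.0686
time: 23.4
ee_pos: [0.4731, 0.2031, 0.2714]
tcp_rot: [-89.5, -39.9, -98.9]
wrist_force: [1.8, -0.5, 0.1]
opening: 0.0682
red dxy [-0.0044 -0.0023] dyaw 0.9737469549324537 0.0020529444452768372 out 0.04528623840706375 tilt deg [-0.1 -1.2]
blue dxy [-0.0045 -0.0008] dyaw 0.3002954309361682 0.0020303677468191395 out 0.044814136581036584 tilt deg [ 0.  -0.4]
target [0.4871 0.1251 0.0606] units [ 0.53 -3.12 -8.28] turn [0.01 0.05 0.04] | 0.3 q [  37.5   27.    31.3  125.4  -26.6 -126.3] t 23.5 F [-0.5 -0.5 -0.7] op 0.0683
```

View pics/f1.png

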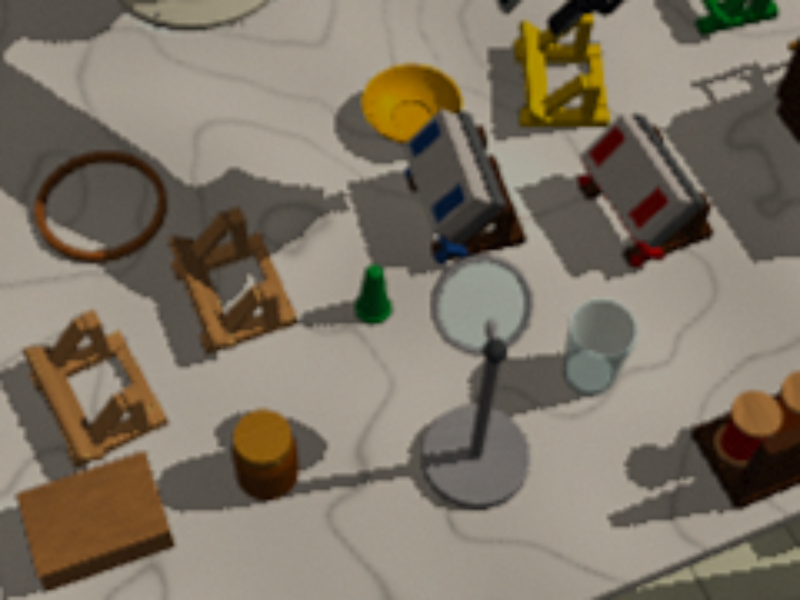

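Both cases lie lid-down on their own rests, blue at (455,190) and red at (640,190), square and about 5 mm or less off centre. The lids look shut and the bystanders are in place. Handing in.

```bash
python3 -c "
from workcell import bot
print(bot.job_done(), bot.get_obs()['time'])"
```

```text
the job is handed in; nothing more can be done
the job is handed in; nothing more can be done
```

I pinched each case lid to underside at 50 N, turned it over in the air and read the colour of its bars. I then set it lid-down on the rest of that colour, let go and backed out. The job was handed in at about 23.5 s; no verdict was reported.

**Last checks:** By the camera fit, both cases were about 5 mm off their seat points, turned 1° (red) and 0.3° (blue). They lay flat, with their undersides 45 mm out of the slope against 44 mm nominal, so the lids are shut. The last picture showed the bystanders still in place, by eye only, and the gripper open and clear of everything.

**What went wrong on the way:**
- **First pick:** the first wrist orientation for case 1 ran the last joint to its 180° limit, so I turned the tool half round before grasping.
- **Backing away from the red rest:** two other joints came close to their limits, with a brief wrist-force reading of about 76 N (limit 120 N). It returned to zero, and a look afterwards showed the red case undisturbed.

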